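Double-lidded pot: clear the spatula, cover the pot, take off the outer lid

TASK

The wooden spatula lies across the blue pot: lay it down lengthways on the orange mat and let go. Then carry the pot's two nested lids together, by the inner lid's red knob, from the cork trivet to the pot, lower them gently until the inner lid sits properly in the pot's mouth, and let go of the knob. Finally take the outer lid alone by its black collar, lift it straight up while the inner lid stays seated on the pot, and finish while still holding the outer lid level above the pot, its underside a few centimetres clear of the top of the red knob; leave the pot and everything else where they stand.

Things in the scene. Friction and masses are not known exactly. Their poses are not given: they have to be found in the camera images.
- spatula_mid (a point): Wooden spatula, 250 mm long, about 70 g, lying flat across the pot's rim. Point: middle of its length, in the handle, 8 mm above its flat underside; own x along it to the blade, z up. Handle 18 mm wide, 16 mm high, from 125 mm behind this point to 25 mm ahead; then the blade, 100 long, 55 wide, 6 thick. Balances 10 mm ahead of the point: grasp it here, across the handle.
- mat_top (a point): Flat orange mat 240 x 110 mm, 5 mm thick, fixed to the counter. Point: centre of its top face; own x runs along its 240 mm length, z up. The spatula goes here, lengthways (either way round), its middle within about 50 mm along and 35 mm across of this point.
- pot_rim (a point): Blue round pot, 150 mm outside, 140 mm inside diameter, 90 mm high, 1.8 kg, standing loose on the counter, with loop handles at own +x and -x reaching 108 mm from its axis at 70 mm height. Point: centre of the mouth, level with the rim; z up.
- inner_knob (a point): Inner lid, ~0.3 kg: metal disc 154 mm wide, 6 thick; plug below, 128 wide, 8 deep (pot mouth: 6 mm play all round); upright red rod, 22 mm thick (the knob), up through the outer lid's collar and 38 mm proud of it. Point: rod axis, 14 mm below its top, 24 above the collar rim, 75 above the disc's underside (and above pot_rim when seated). z up. Carries the outer lid. Starts on the trivet.
- outer_collar (a point): Outer lid, ~0.2 kg: blue cover 170 mm wide, 5 thick, loose on the inner lid's disc, a 5 mm skirt round its edge; upright black tube (collar), 46 mm outside, 32 inside, 40 tall, round the red rod. Point: tube axis, 14 mm below its rim, 26 above the cover, 36 above the skirt's edge; 38 below inner_knob when nested. The skirt clears the rod's top once this point is 50 mm above inner_knob. z up.
- trivet: Round cork trivet, 180 mm across and 12 mm thick, fixed to the counter; origin: centre of its underside. The two nested lids stand on it at the start.
- mug: White mug, 72 mm across, 80 mm high; origin: centre of its underside. Leave alone.
- tin: Small food tin, 66 mm across, 75 mm high; origin: centre of its underside. Leave alone.
- spice_jar: Amber spice jar, 48 mm across, 80 mm high; origin: centre of its underside. Leave alone.
- timer: White kitchen timer with a black dial, 30 x 65 x 60 mm high; origin: centre of its underside. Leave alone.
- oil_bottle: Green bottle, 64 mm across, 190 mm high; origin: centre of its underside. Leave alone.
- bowl: Blue bowl, 130 mm across, 55 mm high; origin: centre of its underside. Leave alone.
Not all that is in view belongs to the job. What is shaped like the part that bears outer_collar but purple or yellow is not meant.

How it is judged:
On the way, in this order (a step that is already met when the one before it is completed fails the run):
1. the spatula lies lengthways on the orange mat, let go (x of spatula_mid in the frame of mat_top between -0.05 and 0.05 m and y of spatula_mid in the frame of mat_top between -0.035 and 0.035 m and z of spatula_mid in the frame of mat_top between 0.002 and 0.014 m and angle between the x axis of spatula_mid and the x axis of mat_top, either way round below 0.4 rad and contact force between the fingers and spatula below 0.1 N), for 0.2 s.
2. the inner lid sits in the pot's mouth with the outer lid still on it, both let go (horizontal distance between inner_knob and pot_rim below 0.011 m and z of inner_knob in the frame of pot_rim between 0.071 and 0.079 m and angle between inner_knob's own z axis and vertical below 0.05 rad and z of outer_collar in the frame of inner_knob between -0.042 and -0.034 m and contact force between the fingers and inner_lid below 0.1 N and contact force between the fingers and outer_lid below 0.1 N), for 0.2 s.
At the end, for the whole second after the job is handed in: Fingers hold the outer lid still, level (0.2 rad), within 60 mm of the pot axis, collar point 54 mm or more above the knob point; inner lid untouched and seated (11 mm, 0.05 rad); spatula released on the mat (50 mm along, 35 mm across, 0.4 rad); pot within 30 mm of its start (all of step 1 and horizontal distance between inner_knob and pot_rim below 0.011 m and z of inner_knob in the frame of pot_rim between 0.071 and 0.079 m and angle between inner_knob's own z axis and vertical below 0.05 rad and z of outer_collar in the frame of inner_knob above 0.054 m and horizontal distance between outer_collar and pot_rim below 0.06 m and angle between outer_collar's own z axis and vertical below 0.2 rad and contact force between the fingers and outer_lid above 1 N and contact force between each of outer_lid, the fingers and inner_lid below 0.1 N and linear speed of inner_lid below 0.03 m/s and linear speed of outer_lid below 0.05 m/s and distance of pot_rim from where it was at the start of the episode below 0.03 m); the arm keeps its last pose, push and grip.
It fails at once if the outer lid is taken off while the inner lid is not seated in the pot's mouth (z of outer_collar in the frame of inner_knob above -0.018 m and not (horizontal distance between inner_knob and pot_rim below 0.011 m and z of inner_knob in the frame of pot_rim between 0.071 and 0.079 m and angle between inner_knob's own z axis and vertical below 0.05 rad)).
It fails at once if the lids are dropped or slammed on to the pot (inner lid faster than 0.3 m/s within 30 mm of its seat) (horizontal distance between inner_knob and pot_rim below 0.05 m and z of inner_knob in the frame of pot_rim below 0.105 m and linear speed of inner_lid above 0.3 m/s).
It fails at once if the spatula is dropped (faster than 0.5 m/s within 35 mm of the counter) (height (world z) of spatula_mid below 0.035 m and linear speed of spatula above 0.5 m/s).
It fails at once if the pot is pushed more than 30 mm or tipped (distance of pot_rim from where it was at the start of the episode above 0.03 m or angle between pot_rim's own z axis and vertical above 0.15 rad).
It fails at once if a bystander is pushed more than 30 mm or knocked over (distance of any of mug, tin, spice_jar, timer, oil_bottle, bowl from where it was at the start of the episode above 0.03 m or angle between any of mug, tin, spice_jar, timer, oil_bottle, bowl's own z axis and vertical above 0.5 rad).
It also fails if it takes over 67 s, if anything falls off the work surface, if the arm or the gripper's body presses on something with over 40 N, if the wrist force passes 120 N, or if a joint passes its speed limit or range.

ROBOT

A 6-joint arm with a two-finger parallel gripper is mounted at the origin on the work surface. World frame = base frame: x ahead of the robot, y to its left, z up, the work surface at z = 0. Lengths are in m, angles in rad, forces in N, time in s.
With the tool pointing down it reaches from about 0.25 to 0.775 m from the base axis. Payload 4 kg.
Tool frame: the origin (TCP) lies midway between the tips of the shut fingers; the grasp point (between the pads) lies 19 mm behind it; z points along the fingers, y is the direction in which the jaws open and shut (so a half turn about z gives the same grasp; the last joint's range is limited). The gripper opens to 85 mm and grips with 20 to 120 N. Pads are 22 mm wide; open, the fingers measure 114 mm over their backs; the gripper's body (76 mm by 85 mm) begins 54 mm behind the grasp point. The pads swing forward as they close: fully open they stand 13 mm farther back than shut.
Start: joints at [1.194, 0.087, 1.371, -0, 1.684, -0.103], TCP at [0.149, 0.53, 0.231] pointing down, gripper open.
Joint ranges: [-3.1, 3.1], [-0.76, 2.03], [0.27, 2.55], [-1.08, 4.22], [0.17, 2.65], [-2.57, 2.57]. Speed limits (rad/s): [2.79, 2.79, 3.14, 3.14, 3.14, 3.14].

INTERFACE

Orientations are given as a 3x3 rotation matrix whose columns are the frame's x, y, z axes.
In Python, from cell import robot, camera, order gives the robot as it stands.
- The arm moves only by the tool servo_tool, never from a script. Its argument "commands" is one flat list of numbers, 6 for each row, row after row: the shift along the tool's x, y, z in mm, then the turn, a rotation vector about the tool's x, y, z in rad. A call has 1 to 12 rows; each row shifts and turns the commanded pose from where the row before left it, along the tool's axes as they then stand; what a row does not reach is not made up. A row lasts 1/10 s, in which the tool goes at most 50 mm and 8.59 degrees, less where a joint would pass 70% of its speed; a pose out of reach is approached as far as the arm can. A call with a gripper value outside its range is refused whole. "hand" is the opening, from 0 (shut) to 1 (fully open), set as the call begins (left out, the last holds). The fingers move at their own pace and stop on an object; "squeeze" is the grip in N (left out, the last holds). Time passes only in rows, so rows that do not move let the fingers close. It gives the time, the measured TCP pose, the force and the opening at its end, in the units of the state.
- robot.get_obs(): the state, without advancing time (a new reading comes with each control period).
- camera(name): name is "side" or "top"; returns a dict with "pixels" (384x512x3 uint8, blue, green, red), "z_map" (384x512 float32, m along the optical axis (not along the pixel's ray), 0 where there is no reading), "fx", "fy", "cx", "cy" (pixels), "R" (3x3) and "t" (3): a world point X has camera coordinates R X + t. Camera axes: x right, y down, z forward; pixel columns grow to the right and rows downward; lengths in m; the calibration is good to about 2 mm. A picture is of the moment at which its call begins.
- order.close_job(): hands the job in, once; it reports no verdict.
The state is a dict: "time_s": time; "joints": joint angles; "dq": joint speeds; "tau": joint torques, N m; "ee_pos": TCP position; "orientation": TCP orientation; "force": force on the tool from outside, world axes, zero at the start; "wrist_torque": the same for the moment, N m; "width": finger opening in m.
Only numpy, scipy, OpenCV 4.12 (cv2) and the standard library are available. Lean on these libraries where they do the work, as an engineer would, in place of code of your own. Each camera call takes 0.05 s, during which the arm holds its last target.

## Working session

There is one attempt and no reset: what is moved stays moved. The work goes in short steps, Python scripts to look and compute and a tool call to move; the robot and the scene stay as the last step left them, time stands still between calls to the robot, and variables do not carry over. Pictures are saved under pics/ and viewed, and the job is handed in when it is done.

Besides the shell and the picture viewer there is one more tool, called after ">>>" as name(argument=value, ...), one argument or row to a line, values as JSON. servo_tool: Moves the arm, as the interface text tells. Its arguments: {"type":"object","properties":{"commands":{"type":"array"},"hand":{"type":"number"},"squeeze":{"type":"number"}},"required":["commands"]}

```bash
ls; mkdir -p pics; python3 - <<'E'
from cell import robot,camera,order
import cv2,numpy as np,pickle
o=robot.get_obs();print(o)
for n in("side","top"):
    c=camera(n);cv2.imwrite(f"pics/{n}0.png",c["pixels"]);pickle.dump(c,open(f"{n}0.pkl","wb"));print(n,c["fx"],c["R"],c["t"])
E
```

```text
pics
{'time_s': 0.0, 'joints': array([ 1.19389193e+00,  8.79795254e-02,  1.37231475e+00, -2.46311539e-06,
        1.68359466e+00, -1.03126044e-01]), 'dq': array([-0.00098693, -0.00100571, -0.00088489, -0.00040807,  0.00012429,
        0.00087356]), 'tau': array([-5.93405130e-04, -3.51864302e+01, -3.13271642e+01, -2.14264460e-04,
        1.07899777e-02, -8.55432461e-06]), 'ee_pos': array([0.14853263, 0.5290295 , 0.23009504]), 'orientation': array([[-9.62756041e-01,  2.70370293e-01, -8.42855519e-04],
       [ 2.70371506e-01,  9.62753700e-01, -2.13599944e-03],
       [ 2.33951474e-04, -2.28433048e-03, -9.99997364e-01]]), 'force': array([ 0.85532313,  0.45762806, -0.08445592]), 'wrist_torque': array([0.0574539 , 0.00505302, 0.02047066]), 'width': 0.08546566014327579}
side 450.11928923747405 [[-0.98602579 -0.16598685  0.01419542]
 [-0.10008431  0.52210361 -0.84698935]
 [ 0.13317762 -0.83657408 -0.5314203 ]] [0.56548102 0.13061345 1.43243793]
top 462.4178760526607 [[ 0.01019646 -0.99988941  0.01082595]
 [-0.98327905 -0.01199448 -0.18170975]
 [ 0.18181951 -0.00879213 -0.98329261]] [-0.03169003  0.57892953  1.69101417]
```

View pics/side0.png

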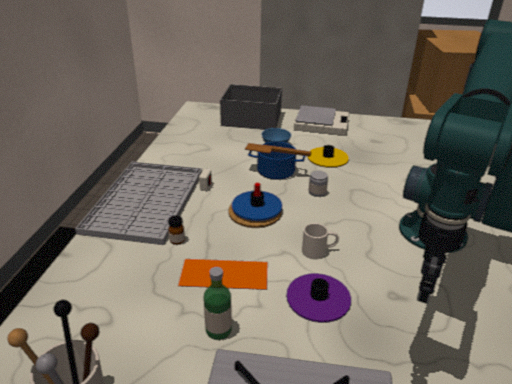

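View pics/top0.png

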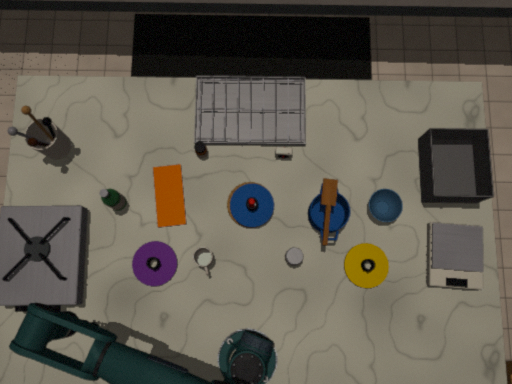

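The top view shows the pot at about (329,213) with the spatula across it, the lids at (251,205), the mat at (169,195), and the bottle at (110,197). Next I'll measure from the depth map.

```bash
cat > h.py <<'E'
import numpy as np,cv2,pickle
def cloud(c):
    z=c["z_map"];v,u=np.mgrid[0:z.shape[0],0:z.shape[1]]
    P=np.stack([(u-c["cx"])/c["fx"]*z,(v-c["cy"])/c["fy"]*z,z],-1)
    W=(P-c["t"])@c["R"]; W[z==0]=np.nan
    return W
def hsv(c): return cv2.cvtColor(c["pixels"],cv2.COLOR_BGR2HSV)
E
python3 - <<'E'
from h import *
for n in("top","side"):
    c=pickle.load(open(n+"0.pkl","rb"));W=cloud(c);H=hsv(c);h,s,v=[H[...,i] for i in range(3)]
    z=W[...,2];x=W[...,0];y=W[...,1]
    print(n)
    def rep(name,m):
        p=W[m]; 
        if len(p)<3: print(name,len(p));return
        r=cv2.minAreaRect((p[:,:2]*1000).astype(np.float32));e=cv2.minEnclosingCircle((p[:,:2]*1000).astype(np.float32))
        print(name,len(p),"med",np.median(p,0).round(4),"min",p.min(0).round(3),"max",p.max(0).round(3),"rect",r,"circ",e)
    S=(s>150)&(v>40)
    rep("mat",(h>5)&(h<16)&(s>220)&(z<0.012)&(z>-.01)&(v>120))
    rep("spat",(h>5)&(h<22)&(s>120)&(z>0.08)&(z<.14))
    rep("spat_hi",(h>5)&(h<22)&(s>120)&(z>0.101)&(z<.14))
    rep("blueall",(h>95)&(h<125)&(s>120)&(z>0.02))
    nb,l=cv2.connectedComponents(((h>95)&(h<125)&(s>120)&(z>0.02)).astype(np.uint8))
    for i in range(1,nb):
        if (l==i).sum()>50: rep("blue%d"%i,l==i)
    rep("red",((h<5)|(h>174))&(s>150)&(z>.04)&(z<.2))
    nb,l=cv2.connectedComponents(((z>0.03)&(z<.3)&(x>.1)&(y<.75)).astype(np.uint8))
    for i in range(1,nb):
        if (l==i).sum()>20: rep("tall%d"%i,l==i)
E
python3 - <<'E'
import cv2
a=cv2.imread("pics/top0.png")[160:260,280:410];b=cv2.imread("pics/side0.png")[125:225,210:340]
cv2.imwrite("pics/crop0.png",cv2.resize(cv2.hconcat([a,b]),None,fx=3,fy=3,interpolation=2))
E
```

```text
top
mat 1405 med [0.6078 0.3128 0.0058] min [ 0.491  0.25  -0.008] max [0.73  0.377 0.012] rect ((608.7428588867188, 313.3001403808594), (233.8131103515625, 103.98560333251953), 7.474400520324707) circ ((608.6483154296875, 309.4020690917969), 124.56982421875)
spat 597 med [ 0.5895 -0.2842  0.0996] min [ 0.358 -0.323  0.081] max [0.836 0.825 0.139] rect ((534.0681762695312, 250.48385620117188), (1119.230712890625, 468.56549072265625), 82.82087707519531) circ ((569.587158203125, 253.7039031982422), 582.8829345703125)
spat_hi 252 med [ 0.5255 -0.2798  0.1058] min [ 0.358 -0.323  0.101] max [0.836 0.825 0.139] rect ((515.6014404296875, 260.9581604003906), (1116.2720947265625, 464.2396545410156), 80.55110931396484) circ ((569.6004028320312, 253.80307006835938), 582.7884521484375)
blueall 2243 med [ 0.5567 -0.0363  0.0341] min [-0.04  -0.801  0.02 ] max [0.813 0.846 0.603] rect ((334.653076171875, 29.926025390625), (1657.1636962890625, 749.4881591796875), 81.51016998291016) circ ((384.9871520996094, 22.41259765625), 829.0789794921875)
blue6 1352 med [ 0.565  -0.0065  0.0325] min [ 0.487 -0
[... 13174 characters left out ...]
7 0.75  0.256] rect ((742.1771850585938, 741.1456298828125), (29.365039825439453, 17.7014102935791), 0.35444876551628113) circ ((741.90771484375, 744.4862670898438), 15.049074172973633)
tall146 279 med [0.751  0.7351 0.1393] min [0.742 0.707 0.062] max [0.795 0.75  0.216] rect ((765.3814697265625, 726.286865234375), (22.249109268188477, 65.92086791992188), 39.30615234375) circ ((768.4945678710938, 728.8355712890625), 33.71683883666992)
tall147 4297 med [0.4127 0.6442 0.0815] min [0.193 0.609 0.074] max [0.553 0.706 0.116] rect ((372.3886413574219, 657.5069580078125), (359.9253845214844, 92.65696716308594), 1.6779725551605225) circ ((373.19110107421875, 655.4811401367188), 182.48048400878906)
```

View pics/crop0.png

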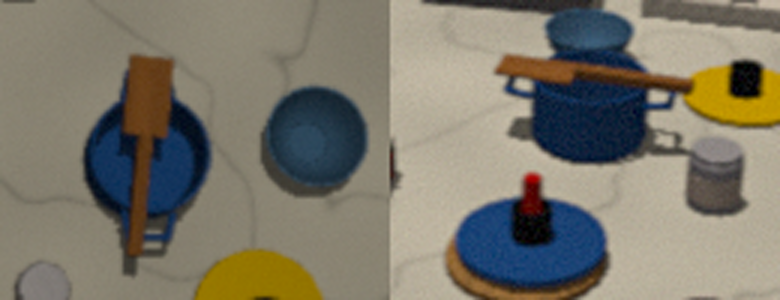

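```bash
python3 - <<'E'
from h import *
from scipy.optimize import least_squares
for n in("top","side"):
    c=pickle.load(open(n+"0.pkl","rb"));W=cloud(c);H=hsv(c);h,s,v=[H[...,i] for i in range(3)]
    z=W[...,2];x=W[...,0];y=W[...,1]
    roi=(x>.38)&(x<.7)&(y>-.40)&(y<-.2)
    def pca(name,m):
        p=W[m]; q=p[:,:2]-p[:,:2].mean(0); w,V=np.linalg.eigh(q.T@q); d=V[:,1]; d=d*np.sign(d[0]); t=q@d
        print(n,name,len(p),"mean",p.mean(0).round(4),"z",np.percentile(z[m],[5,50,95]).round(4),"dir",d.round(3),np.degrees(np.arctan2(d[1],d[0])).round(2),"ends",(p[:,:2].mean(0)+d*t.min()).round(4),(p[:,:2].mean(0)+d*t.max()).round(4))
    sp=roi&(h>5)&(h<20)&(s>100)&(z>.08)
    pca("spat",sp)
    pca("handle",sp&(x<.52))
    pca("blade",sp&(x>.58))
    pca("mat",(h>5)&(h<16)&(s>220)&(z<0.012)&(z>-.01)&(v>120)&(y>.2)&(y<.4))
    # pot rim
    m=roi&(h>95)&(h<125)&(s>100)&(z>.083)&(z<.098)&(x>.4)
    p=W[m][:,:2]
    f=lambda a:np.clip(np.abs(np.hypot(p[:,0]-a[0],p[:,1]-a[1])-.0725)-.0025,0,1)
    r=least_squares(f,[.53,-.29],loss='soft_l1',f_scale=.003);print("pot",r.x,r.cost,len(p))
    hm=roi&(h>95)&(h<125)&(s>100)&(z>.05)&(z<.085)&(np.hypot(x-r.x[0],y-r.x[1])>.083)
    print("handles",len(W[hm]),[ (round(float(a),1)) for a in np.degrees(np.arctan2(W[hm][:,1]-r.x[1],W[hm][:,0]-r.x[0]))][:40])
    lid=(h>95)&(h<125)&(s>120)&(z>.022)&(z<.045)&(abs(x-.569)<.1)&(abs(y+.008)<.1)
    print("lid",cv2.minEnclosingCircle((W[lid][:,:2]*1000).astype(np.float32)),np.median(z[lid]))
    red=((h<8)|(h>172))&(s>120)&(z>.05)&(abs(x-.569)<.05)&(abs(y+.008)<.05)
    print("red",W[red].min(0),W[red].max(0),np.median(W[red],0),(red&(z>.107)).sum(),W[red&(z>.107)].mean(0))
    bl=(v<60)&(z>.045)&(z<.09)&(abs(x-.569)<.05)&(abs(y+.008)<.05)
    print("collar",W[bl].min(0),W[bl].max(0))
E
```

```text
top spat 584 mean [ 0.5673 -0.2888  0.1002] z [0.0916 0.0995 0.1108] dir [ 0.994 -0.11 ] -6.33 ends [ 0.4122 -0.2716] [ 0.6616 -0.2992]
top handle 146 mean [ 0.4643 -0.2773  0.1057] z [0.0984 0.106  0.1123] dir [ 0.995 -0.097] -5.58 ends [ 0.4122 -0.2722] [ 0.5189 -0.2826]
top blade 309 mean [ 0.62   -0.2946  0.0971] z [0.0906 0.0972 0.1037] dir [ 0.995 -0.099] -5.68 ends [ 0.5796 -0.2906] [ 0.6619 -0.2988]
top mat 1405 mean [0.6074 0.3128 0.0056] z [-0.0007  0.0058  0.0111] dir [0.991 0.132] 7.57 ends [0.4929 0.2976] [0.7246 0.3284]
pot [ 0.54115804 -0.29624778] 5.3072236160574245e-06 113
handles 36 [19.1, 19.0, 158.2, -158.1, 159.1, 161.2, -161.6, -161.7, 159.8, 162.3, -164.0, -162.8, 160.5, 162.5, -165.7, -162.5, 161.7, 163.1, -165.9, -167.6, -167.0, 179.2, -179.1, -176.3, -175.5, -173.1, -171.1, -168.8, -166.8, 178.8, -179.8, -177.6, -175.5, -173.8, -171.0, -169.0]
lid ((569.256591796875, -7.332371711730957), 83.59716033935547) 0.03241953389140765
red [ 0.55326751 -0.02058809  0.0509122 ] [0.58871572 0.00577636 0.11569581] [ 0.56893034 -0.00573886  0.10791148] 27 [ 0.56861045 -0.
[... 434 characters left out ...]
0.0985 0.1017] dir [ 0.99  -0.138] -7.94 ends [ 0.5794 -0.2878] [ 0.6588 -0.2989]
side mat 1901 mean [0.6057 0.3119 0.0071] z [0.0043 0.007  0.0101] dir [0.992 0.122] 7.02 ends [0.4936 0.2981] [0.725  0.3266]
pot [ 0.54027365 -0.2981438 ] 0.0001562391423769127 179
handles 16 [11.9, 10.6, 12.6, 17.4, 13.6, 14.6, 17.4, 20.9, 17.7, 155.7, 158.9, 158.3, 161.3, 162.7, 156.2, 163.6]
lid ((568.4761962890625, -7.423043251037598), 84.8923110961914) 0.033389960745820506
red [ 0.55898489 -0.02739975  0.05173149] [0.58480177 0.01382422 0.11336707] [ 0.56879939 -0.00295387  0.08708373] 18 [ 0.56941059 -0.00618705  0.11058734]
collar [ 0.54721367 -0.02775033  0.04520497] [0.58989774 0.01690037 0.08362981]
```

>>> servo_tool(
  commands=[0,0,0,0,0,-0.08,0,0,0,0,0,-0.08,-24,-38,0,0,0,0,-24,-38,0,0,0,0,-24,-38,0,0,0,0,-24,-38,0,0,0,0,-24,-38,0,0,0,0,-24,-38,0,0,0,0,-24,-38,0,0,0,0,-24,-38,0,0,0,0,-24,-38,0,0,0,0,-24,-38,0,0,0,0],
  hand=0.45,
)

```text
time_s: 1.3
ee_pos: [0.3441, 0.123, 0.231]
orientation: [[-0.994, 0.113, 0.0], [0.113, 0.994, 0.0], [-0.0, 0.0, -1.0]]
force: [0.6, 0.4, 1.0]
width: 0.0385
```

>>> servo_tool(
  commands=[-24,-38,0,0,0,0,-24,-38,0,0,0,0,-24,-38,0,0,0,0,-24,-38,0,0,0,0,-24,-38,0,0,0,0,-24,-38,0,0,0,0,-24,-38,0,0,0,0,-24,-38,0,0,0,0,-24,-38,0,0,0,0,-24,-38,0,0,0,0,0,0,0,0,0,0,0,0,0,0,0,0],
)

```text
time_s: 2.5
ee_pos: [0.539, -0.2805, 0.2294]
orientation: [[-0.993, 0.115, -0.003], [0.115, 0.993, 0.002], [0.003, 0.002, -1.0]]
force: [0.1, 0.1, -0.6]
width: 0.0384
```

```bash
cat >> h.py <<'E'
def state(target=None,heading=None):
    from cell import robot
    o=robot.get_obs();R=o["orientation"];print("t",round(o["time_s"],2),"pos",o["ee_pos"].round(4),"yhead",np.degrees(np.arctan2(R[1,1],R[0,1])).round(2),"z",R[:,2].round(4),"w",round(o["width"],4),"F",o["force"].round(2),"q6",round(o["joints"][5],2))
    if target is not None:
        print("tool delta mm",(R.T@(np.array(target)-o["ee_pos"])*1000).round(1))
    return o
E
python3 -c "
from h import *
state([.537,-.2855,.091])"
```

```text
t 2.5 pos [ 0.539  -0.2805  0.2294] yhead 83.4 z [-0.0029  0.0025 -1.    ] w 0.0384 F [ 0.07  0.13 -0.61] q6 -2.03
tool delta mm [  1.   -5.4 138.4]
```

>>> servo_tool(
  commands=[1,-5,20,0,0,0,0,0,20,0,0,0,0,0,20,0,0,0,0,0,20,0,0,0,0,0,20,0,0,0,0,0,10,0,0,0,0,0,10,0,0,0,0,0,0,0,0,0,0,0,0,0,0,0],
)

```text
time_s: 3.4
ee_pos: [0.5381, -0.2848, 0.1122]
orientation: [[-0.994, 0.113, 0.001], [0.113, 0.994, -0.001], [-0.001, -0.0, -1.0]]
force: [-0.2, 0.7, -0.1]
width: 0.0385
```

```bash
python3 - <<'E'
from h import *
from cell import camera
state([.537,-.2855,.091])
a=camera("top");b=camera("side")
cv2.imwrite("pics/g1.png",cv2.resize(cv2.hconcat([a["pixels"][160:260,280:410],b["pixels"][115:215,210:340]]),None,fx=3,fy=3,interpolation=2))
E
```

```text
t 3.4 pos [ 0.5381 -0.2848  0.1122] yhead 83.5 z [ 1.1e-03 -6.0e-04 -1.0e+00] w 0.0385 F [-0.15  0.65 -0.06] q6 -2.04
tool delta mm [ 1.  -0.8 21.2]
```

View pics/g1.png

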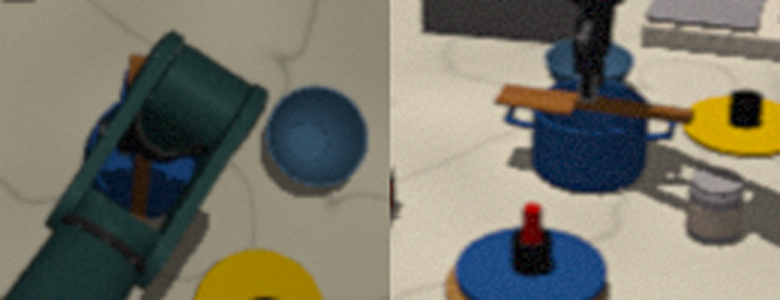

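```bash
python3 - <<'E'
from h import *
for n in("top","side"):
    c=pickle.load(open(n+"0.pkl","rb"));W=cloud(c);H=hsv(c);h,s,v=[H[...,i] for i in range(3)]
    x,y,z=W[...,0],W[...,1],W[...,2]
    m=(x>.38)&(x<.7)&(y>-.40)&(y<-.2)&(h>5)&(h<20)&(s>100)&(z>.08)
    p=W[m]-[.537,-.2855,0];d=np.array([.9936,-.1132]);t=p[:,:2]@d;q=p[:,:2]@[.1132,.9936]
    for a in range(-130,130,10):
        k=(t>a/1e3)&(t<=(a+10)/1e3)
        if k.any(): print(n,a,k.sum(),(q[k].min()*1e3).round(),(q[k].max()*1e3).round(),np.median(z[m][k]).round(4))
E
```

```text
top -130 9 -9.0 7.0 0.1046
top -120 14 -10.0 6.0 0.1077
top -110 12 -9.0 8.0 0.1062
top -100 13 -6.0 8.0 0.107
top -90 18 -10.0 8.0 0.1061
top -80 13 -9.0 7.0 0.1085
top -70 13 -8.0 7.0 0.1074
top -60 13 -8.0 7.0 0.1019
top -50 15 -7.0 8.0 0.1043
top -40 10 -6.0 7.0 0.1051
top -30 12 -8.0 7.0 0.1052
top -20 14 -7.0 8.0 0.1034
top -10 11 -6.0 8.0 0.1051
top 0 16 -9.0 7.0 0.1055
top 10 13 -7.0 7.0 0.1055
top 20 27 -22.0 25.0 0.0987
top 30 40 -26.0 26.0 0.0974
top 40 38 -26.0 25.0 0.097
top 50 37 -29.0 26.0 0.0961
top 60 43 -26.0 26.0 0.0973
top 70 38 -26.0 27.0 0.0967
top 80 38 -26.0 24.0 0.0985
top 90 34 -25.0 26.0 0.0977
top 100 39 -25.0 26.0 0.0964
top 110 38 -26.0 26.0 0.0977
top 120 16 -24.0 26.0 0.0949
side -130 2 -1.0 -0.0 0.1071
side -120 13 -12.0 12.0 0.1063
side -110 12 -8.0 8.0 0.1069
side -100 10 -2.0 8.0 0.1055
side -90 11 -6.0 8.0 0.1048
side -80 11 -6.0 13.0 0.107
side -70 10 -10.0 8.0 0.1062
side -60 14 -12.0 11.0 0.1042
side -50 13 -8.0 10.0 0.1074
side -40 12 -13.0 12.0 0.1045
side -30 13 -8.0 9.0 0.1064
side -20 11 -9.0 6.0 0.1067
side -10 14 -7.0 7.0 0.1065
side 0 13 -8.0 11.0 0.1043
side 10 14 -11.0 11.0 0.1055
side 20 12 -23.0 20.0 0.0995
side 30 21 -29.0 27.0 0.0983
side 40 21 -32.0 29.0 0.0987
side 50 16 -27.0 22.0 0.0988
side 60 19 -28.0 27.0 0.099
side 70 16 -24.0 22.0 0.0984
side 80 18 -31.0 23.0 0.0993
side 90 16 -24.0 25.0 0.0992
side 100 17 -27.0 28.0 0.0995
side 110 16 -23.0 21.0 0.0986
side 120 5 -27.0 23.0 0.0982
```

>>> servo_tool(
  commands=[2,-1,7,0,0,0,0,0,7,0,0,0,0,0,7,0,0,0,0,0,0,0,0,0],
)

```text
time_s: 3.9
ee_pos: [0.5346, -0.2851, 0.0882]
orientation: [[-0.994, 0.114, -0.003], [0.114, 0.994, 0.002], [0.003, 0.002, -1.0]]
force: [0.5, 0.9, 0.7]
width: 0.0385
```

>>> servo_tool(
  commands=[0,0,0,0,0,0,0,0,0,0,0,0,0,0,0,0,0,0,0,0,0,0,0,0,0,0,0,0,0,0,0,0,0,0,0,0,0,0,0,0,0,0,0,0,0,0,0,0],
  hand=0,
  squeeze=40,
)

```text
time_s: 4.7
ee_pos: [0.5357, -0.2856, 0.0903]
orientation: [[-0.994, 0.114, 0.0], [0.114, 0.994, 0.0], [-0.0, 0.0, -1.0]]
force: [0.0, 0.7, 0.2]
width: 0.017
```

>>> servo_tool(
  commands=[0,0,-5,0,0,0,0,0,-10,0,0,0,0,0,-20,0,0,0,0,0,-25,0,0,0,0,0,-25,0,0,0,0,0,-25,0,0,0,0,0,-10,0,0,0,0,0,0,0,0,0],
)

```text
time_s: 5.5
ee_pos: [0.5366, -0.2863, 0.2132]
orientation: [[-0.994, 0.114, 0.004], [0.114, 0.994, -0.003], [-0.005, -0.002, -1.0]]
force: [-0.3, -0.1, -1.0]
width: 0.0169
```

```bash
python3 - <<'E'
from h import *
from cell import camera
state([.609,.312,.21])
a=camera("top");b=camera("side")
cv2.imwrite("pics/g2.png",cv2.resize(cv2.hconcat([a["pixels"][160:260,280:410],b["pixels"][85:185,210:340]]),None,fx=3,fy=3,interpolation=2))
E
```

```text
t 5.5 pos [ 0.5366 -0.2863  0.2132] yhead 83.48 z [ 0.0045 -0.0028 -1.    ] w 0.0169 F [-0.34 -0.11 -1.  ] q6 -2.04
tool delta mm [ -4.  602.7   1.9]
```

View pics/g2.png

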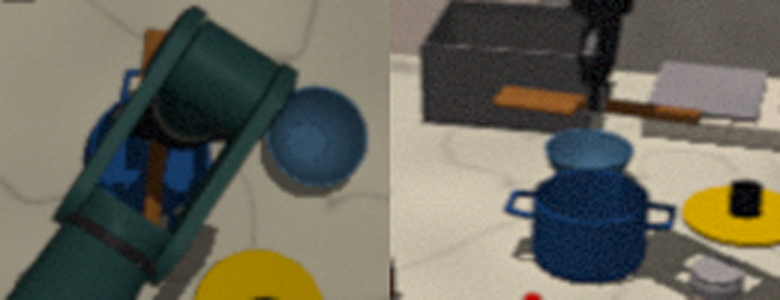

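>>> servo_tool(
  commands=[0,10,0,0,0,0,0,20,0,0,0,0,0,30,0,0,0,0,0,32,0,0,0,0,0,32,0,0,0,0,0,32,0,0,0,0,0,32,0,0,0,0,0,32,0,0,0,0,0,32,0,0,0,0,0,32,0,0,0,0,0,32,0,0,0,0,0,32,0,0,0,0],
)

```text
time_s: 6.8
ee_pos: [0.5741, 0.0621, 0.2085]
orientation: [[-0.994, 0.113, -0.003], [0.113, 0.994, 0.0], [0.003, 0.0, -1.0]]
force: [-0.3, -0.0, -0.4]
width: 0.0171
```

>>> servo_tool(
  commands=[0,32,0,0,0,0,0,32,0,0,0,0,0,32,0,0,0,0,0,32,0,0,0,0,0,32,0,0,0,0,0,32,0,0,0,0,0,32,0,0,0,0,-4,20,0,0,0,0,0,11,0,0,0,-0.08,0,0,0,0,0,-0.08,0,0,0,0,0,-0.085,0,0,0,0,0,0],
)

```text
time_s: 8.0
ee_pos: [0.607, 0.3136, 0.2082]
orientation: [[-0.991, -0.132, -0.003], [-0.132, 0.991, -0.001], [0.004, -0.001, -1.0]]
force: [-0.4, 0.4, -0.6]
width: 0.0169
```

```bash
python3 - <<'E'
from h import *
from cell import camera
state([.609,.312,.1])
a=camera("top");b=camera("side")
cv2.imwrite("pics/g3.png",cv2.resize(cv2.hconcat([a["pixels"][130:270,80:260],b["pixels"][160:300,140:320]]),None,fx=2.2,fy=2.2,interpolation=2))
E
```

```text
t 8.0 pos [0.607  0.3136 0.2082] yhead 97.56 z [-0.0034 -0.001  -1.    ] w 0.0169 F [-0.36  0.44 -0.57] q6 -1.31
tool delta mm [ -2.2  -1.8 108.2]
```

View pics/g3.png

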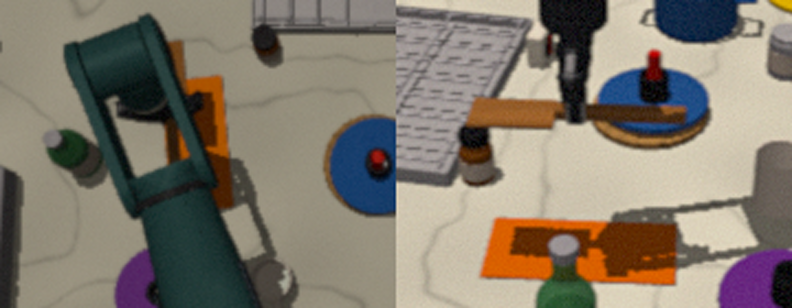

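>>> servo_tool(
  commands=[-2,-2,15,0,0,0,0,0,25,0,0,0,0,0,25,0,0,0,0,0,25,0,0,0,0,0,25,0,0,0,0,0,25,0,0,0,0,0,20,0,0,0,0,0,12,0,0,0,0,0,8,0,0,0,0,0,5,0,0,0,0,0,0,0,0,0],
)

```text
time_s: 9.2
ee_pos: [0.6104, 0.3112, 0.0251]
orientation: [[-0.991, -0.131, -0.0], [-0.131, 0.991, 0.0], [0.0, 0.0, -1.0]]
force: [0.9, -0.7, -2.0]
width: 0.017
```

>>> servo_tool(
  commands=[0,0,4,0,0,0,0,0,4,0,0,0,0,0,0,0,0,0],
)

```text
time_s: 9.5
ee_pos: [0.6102, 0.3112, 0.0171]
orientation: [[-0.991, -0.131, -0.0], [-0.131, 0.991, -0.0], [0.0, 0.0, -1.0]]
force: [-0.1, -0.1, -1.3]
width: 0.0168
```

>>> servo_tool(
  commands=[0,0,4,0,0,0,0,0,3,0,0,0,0,0,0,0,0,0,0,0,0,0,0,0],
)

```text
time_s: 9.9
ee_pos: [0.6103, 0.3112, 0.0101]
orientation: [[-0.991, -0.131, -0.0], [-0.131, 0.991, -0.0], [0.0, -0.0, -1.0]]
force: [0.1, 0.3, -0.9]
width: 0.017
```

>>> servo_tool(
  commands=[0,0,2,0,0,0,0,0,0,0,0,0],
)

```text
time_s: 10.1
ee_pos: [0.6103, 0.3112, 0.0081]
orientation: [[-0.991, -0.131, -0.0], [-0.131, 0.991, -0.0], [0.0, 0.0, -1.0]]
force: [0.8, 0.6, -1.2]
width: 0.0173
```

>>> servo_tool(
  commands=[0,0,2,0,0,0,0,0,0,0,0,0],
)

```text
time_s: 10.3
ee_pos: [0.6102, 0.3112, 0.006]
orientation: [[-0.991, -0.131, -0.0], [-0.131, 0.991, -0.0], [0.001, -0.0, -1.0]]
force: [-0.1, 0.9, -0.7]
width: 0.0169
```

>>> servo_tool(
  commands=[0,0,0,0,0,0,0,0,0,0,0,0,0,0,0,0,0,0,0,0,0,0,0,0,0,0,0,0,0,0],
  hand=0.5,
)

```text
time_s: 10.8
ee_pos: [0.6104, 0.3113, 0.0064]
orientation: [[-0.991, -0.131, 0.0], [-0.131, 0.991, 0.0], [-0.0, 0.0, -1.0]]
force: [0.1, 0.1, -0.1]
width: 0.0424
```

>>> servo_tool(
  commands=[0,0,-5,0,0,0,0,0,-15,0,0,0,0,0,-25,0,0,0,0,0,-40,0,0,0,0,0,-45,0,0,0,0,0,-45,0,0,0,0,0,-25,0,0,0,0,0,0,0,0,0],
)

```text
time_s: 11.6
ee_pos: [0.6127, 0.3123, 0.2155]
orientation: [[-0.991, -0.131, 0.013], [-0.131, 0.991, 0.006], [-0.014, 0.004, -1.0]]
force: [0.1, -0.4, 0.4]
width: 0.0427
```

```bash
python3 - <<'E'
from h import *
from cell import camera
state([.569,-.007,.21])
a=camera("top");b=camera("side")
cv2.imwrite("pics/g4.png",cv2.resize(cv2.hconcat([a["pixels"][130:270,80:260],b["pixels"][160:300,140:320]]),None,fx=2.2,fy=2.2,interpolation=2))
c=b;W=cloud(c);H=hsv(c);h,s,v=[H[...,i] for i in range(3)];x,y,z=W[...,0],W[...,1],W[...,2]
m=(x>.45)&(x<.8)&(y>.2)&(y<.42)&(h>4)&(h<22)&(s>100)&(z>.008)&(z<.05)
print(m.sum()); p=W[m&(z>.014)];print(len(p),p.mean(0),p.min(0),p.max(0))
E
```

```text
t 11.6 pos [0.6127 0.3123 0.2155] yhead 97.52 z [ 0.0133  0.0055 -0.9999] w 0.0427 F [ 0.13 -0.42  0.41] q6 -1.31
tool delta mm [  85.2 -310.8    3.1]
1258
439 [0.60172933 0.30470515 0.02102256] [0.48988964 0.2008441  0.01400132] [0.79628511 0.35352541 0.04960967]
```

View pics/g4.png

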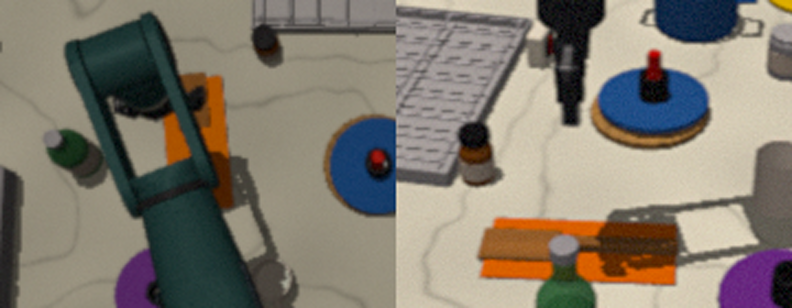

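>>> servo_tool(
  commands=[0,0,0,0,0,0.08,0,0,0,0,0,0.08,0,0,0,0,0,0.085,1,-40,0,0,0,0,1,-40,0,0,0,0,1,-40,0,0,0,0,1,-40,0,0,0,0,1,-40,0,0,0,0,1,-40,0,0,0,0,1,-40,0,0,0,0,0,-42,0,0,0,0,0,0,0,0,0,0],
)

```text
time_s: 12.9
ee_pos: [0.5651, -0.0126, 0.2038]
orientation: [[-0.993, 0.12, -0.005], [0.12, 0.993, -0.002], [0.005, -0.002, -1.0]]
force: [0.3, 0.4, -0.1]
width: 0.043
```

>>> servo_tool(
  commands=[0,0,0,0,0,0,0,0,0,0,0,0],
)

```text
time_s: 13.1
ee_pos: [0.5663, -0.007, 0.2049]
orientation: [[-0.994, 0.113, -0.002], [0.113, 0.994, 0.001], [0.003, 0.001, -1.0]]
force: [0.8, 0.0, 0.1]
width: 0.0428
```

```bash
python3 - <<'E'
from h import *
from cell import camera
state([.569,-.0073,.076])
for n in("top","side"):
    c=camera(n);W=cloud(c);H=hsv(c);h,s,v=[H[...,i] for i in range(3)];x,y,z=W[...,0],W[...,1],W[...,2]
    lid=(h>95)&(h<125)&(s>120)&(z>.022)&(z<.045)&(abs(x-.569)<.1)&(abs(y+.008)<.1)
    print("lid",cv2.minEnclosingCircle((W[lid][:,:2]*1000).astype(np.float32)))
    m=(x>.45)&(x<.8)&(y>.2)&(y<.42)&(h>4)&(h<22)&(s>100)&(z>.006)&(z<.05)&(s<215)
    p=W[m];q=(p[:,:2]-[.609,.312])@np.array([[.9914,-.1305],[.1305,.9914]]);print(len(p),np.percentile(q,[1,50,99],axis=0).round(3),np.percentile(p[:,2],[5,50,95]).round(4))
    cv2.imwrite(f"pics/g5{n}.png",c["pixels"])
E
```

```text
t 13.1 pos [ 0.5663 -0.007   0.2049] yhead 83.52 z [-0.0025  0.001  -1.    ] w 0.0428 F [0.81 0.04 0.1 ] q6 -1.57
tool delta mm [ -3.   -0.  128.9]
lid ((564.6088256835938, -8.993956565856934), 81.58914184570312)
527 [[-0.12  -0.054]
 [ 0.048  0.   ]
 [ 0.125  0.054]] [0.0071 0.0146 0.0261]
lid ((569.3741455078125, -7.003578186035156), 85.04583740234375)
861 [[-0.119 -0.126]
 [ 0.051  0.001]
 [ 0.163  0.054]] [0.0072 0.014  0.0247]
```

View pics/g5top.png

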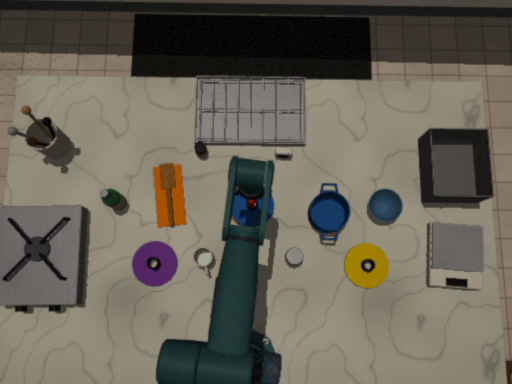

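View pics/g5side.png

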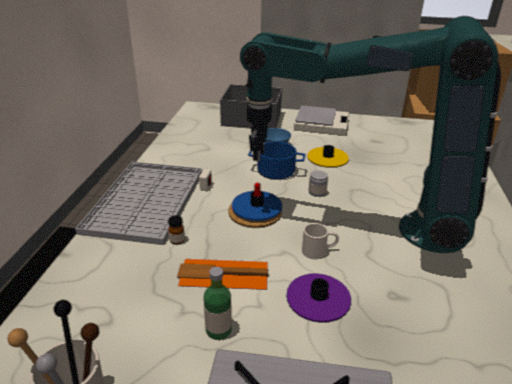

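The spatula lies lengthways on the mat, at about (168,195) in the top view. The pot's mouth is now clear, so I'll refit it and then go down on the knob.

>>> servo_tool(
  commands=[-3,0,20,0,0,0,0,0,30,0,0,0,0,0,30,0,0,0,0,0,20,0,0,0,0,0,10,0,0,0,0,0,0,0,0,0,0,0,0,0,0,0],
)

```text
time_s: 13.9
ee_pos: [0.5706, -0.0078, 0.0973]
orientation: [[-0.994, 0.113, 0.002], [0.113, 0.994, -0.0], [-0.002, 0.0, -1.0]]
force: [0.7, 0.1, -0.2]
width: 0.0424
```

```bash
python3 - <<'E'
from h import *
from cell import camera
from scipy.optimize import least_squares
state([.569,-.0073,.076])
for n in("top","side"):
    c=camera(n);W=cloud(c);H=hsv(c);h,s,v=[H[...,i] for i in range(3)];x,y,z=W[...,0],W[...,1],W[...,2]
    roi=(x>.4)&(x<.7)&(y>-.40)&(y<-.2)
    b=roi&(h>95)&(h<125)&(s>80)
    m=b&(z>.083)&(z<.098)
    p=W[m][:,:2]
    f=lambda a:np.clip(np.abs(np.hypot(p[:,0]-a[0],p[:,1]-a[1])-.0725)-.0025,0,1)
    r=least_squares(f,[.53,-.29],loss='soft_l1',f_scale=.003);print("pot",r.x,r.cost,len(p),cv2.minEnclosingCircle((p*1000).astype(np.float32)), np.median(z[m]))
    # image ellipse-based: rim band
    red=((h<8)|(h>172))&(s>120)&(z>.05)&(abs(x-.569)<.05)&(abs(y+.008)<.05)
    p=W[red];print("red",len(p),np.median(p,0))
    cv2.imwrite(f"pics/g6{n}.png",cv2.resize(c["pixels"][130:250,200:360],None,fx=4,fy=4,interpolation=2))
E
```

```text
t 13.9 pos [ 0.5706 -0.0078  0.0973] yhead 83.53 z [ 1.7e-03 -1.0e-04 -1.0e+00] w 0.0424 F [ 0.66  0.08 -0.17] q6 -1.57
tool delta mm [ 1.6  0.3 21.3]
pot [ 0.54077439 -0.29636426] 0.0004245809486334912 162 ((539.29345703125, -283.9797058105469), 103.34307098388672) 0.08981170563917079
red 19 [ 0.55888345 -0.00944819  0.07595899]
pot [ 0.54186704 -0.29787638] 0.00016534293197105758 153 ((534.05615234375, -297.2589416503906), 81.91030883789062) 0.08900455475075274
red 78 [ 0.56505948 -0.00109325  0.08334378]
```

View pics/g6side.png

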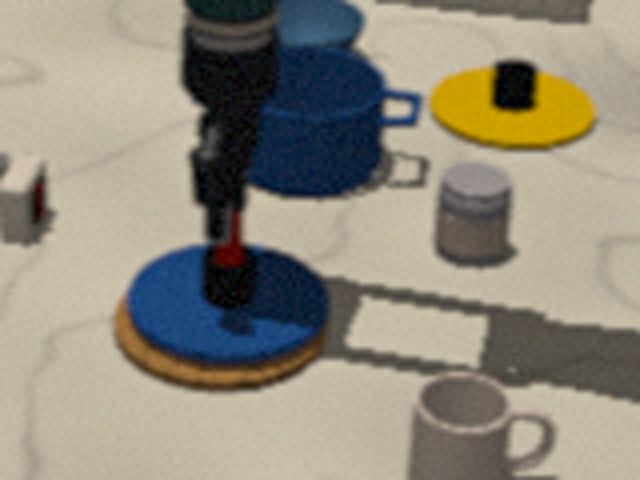

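View pics/g6top.png

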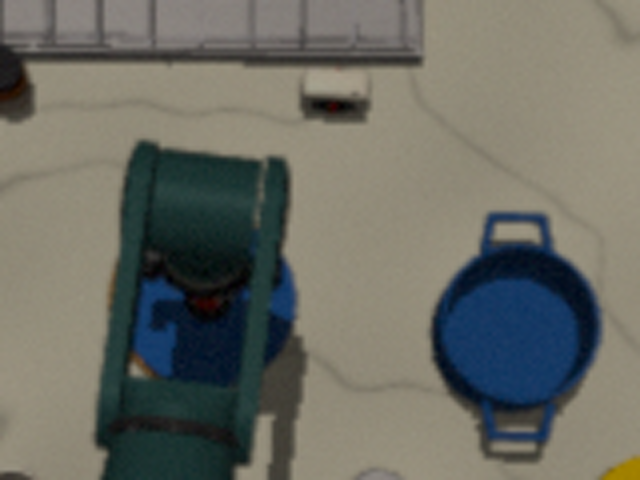

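>>> servo_tool(
  commands=[2,0,8,0,0,0,0,0,8,0,0,0,0,0,5,0,0,0,0,0,0,0,0,0,0,0,0,0,0,0],
)

```text
time_s: 14.5
ee_pos: [0.5676, -0.008, 0.0749]
orientation: [[-0.994, 0.114, -0.001], [0.114, 0.994, 0.0], [0.001, 0.0, -1.0]]
force: [-0.4, 0.8, 0.1]
width: 0.0429
```

>>> servo_tool(
  commands=[0,0,0,0,0,0,0,0,0,0,0,0,0,0,0,0,0,0,0,0,0,0,0,0,0,0,0,0,0,0,0,0,0,0,0,0],
  hand=0,
  squeeze=60,
)

```text
time_s: 15.1
ee_pos: [0.5681, -0.0086, 0.0758]
orientation: [[-0.994, 0.114, 0.001], [0.114, 0.994, -0.001], [-0.001, -0.001, -1.0]]
force: [-1.0, -3.5, 2.8]
width: 0.0206
```

>>> servo_tool(
  commands=[0,0,-4,0,0,0,0,0,-8,0,0,0,0,0,-15,0,0,0,0,0,-20,0,0,0,0,0,-25,0,0,0,0,0,-25,0,0,0,0,0,-20,0,0,0,0,0,-13,0,0,0,0,0,0,0,0,0,0,0,0,0,0,0],
)

```text
time_s: 16.1
ee_pos: [0.5675, -0.0078, 0.2047]
orientation: [[-0.994, 0.113, -0.001], [0.113, 0.994, 0.0], [0.001, 0.0, -1.0]]
force: [-0.6, 0.1, -6.3]
width: 0.0205
```

```bash
python3 - <<'E'
from h import *
from cell import camera
state([.541,-.297,.205])
for n in("side",):
    c=camera(n)
    cv2.imwrite(f"pics/g7{n}.png",cv2.resize(c["pixels"][80:200,180:340],None,fx=4,fy=4,interpolation=2))
E
```

```text
t 16.1 pos [ 0.5675 -0.0078  0.2047] yhead 83.49 z [-1.e-03  4.e-04 -1.e+00] w 0.0205 F [-0.56  0.11 -6.31] q6 -1.57
tool delta mm [  -6.5 -290.3   -0.3]
```

View pics/g7side.png

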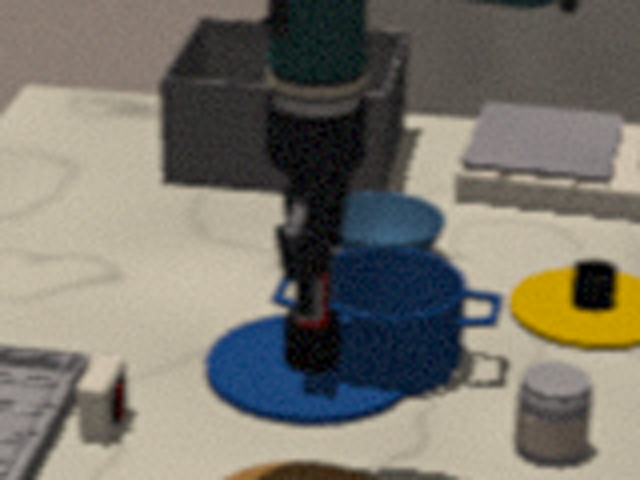

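>>> servo_tool(
  commands=[-1,-8,0,0,0,0,-1,-16,0,0,0,0,0,-24,0,0,0,0,-1,-30,0,0,0,0,0,-30,0,0,0,0,-1,-30,0,0,0,0,0,-30,0,0,0,0,-1,-30,0,0,0,0,0,-30,0,0,0,0,0,-28,0,0,0,0,-1,-20,0,0,0,0,0,-14,0,0,0,0],
)

```text
time_s: 17.35
ee_pos: [0.54, -0.2991, 0.2045]
orientation: [[-0.993, 0.116, -0.001], [0.116, 0.993, 0.0], [0.001, 0.0, -1.0]]
force: [0.1, 0.8, -4.6]
width: 0.0202
```

>>> servo_tool(
  commands=[0,0,0,0,0,0,0,0,0,0,0,0,0,0,0,0,0,0],
)

```text
time_s: 17.65
ee_pos: [0.5412, -0.2955, 0.2053]
orientation: [[-0.994, 0.112, 0.0], [0.112, 0.994, 0.001], [0.0, 0.001, -1.0]]
force: [-0.4, -0.3, -5.2]
width: 0.0204
```

```bash
cat > lid.py <<'E'
from h import *
from scipy.optimize import least_squares
# fit lid cover plane/circle of blue points within z window near (cx,cy)
def lidfit(c,zlo,zhi,cx=.541,cy=-.297):
    W=cloud(c);H=hsv(c);h,s,v=[H[...,i] for i in range(3)];x,y,z=W[...,0],W[...,1],W[...,2]
    b=(h>95)&(h<125)&(s>80)&(z>zlo)&(z<zhi)&(np.hypot(x-cx,y-cy)<.12)
    p=W[b]; A=np.c_[p[:,:2]-[cx,cy],np.ones(len(p))]
    k=np.ones(len(p),bool)
    for _ in range(5):
        co=np.linalg.lstsq(A[k],p[k,2],rcond=None)[0];r=p[:,2]-A@co;k=abs(r)<max(.004,2*r[k].std())
    q=p[k,:2]; 
    def f(a):
        # silhouettes: extremes in angular bins
        d=q-a[:2];th=np.arctan2(d[:,1],d[:,0]);rr=np.hypot(d[:,0],d[:,1]);o=[]
        return rr,th
    # boundary pixels of mask
    M=(b.astype(np.uint8));cs,_=cv2.findContours(M,cv2.RETR_EXTERNAL,cv2.CHAIN_APPROX_NONE)
    cc=max(cs,key=cv2.contourArea)[:,0];e=W[cc[:,1],cc[:,0]]
    g=lambda a:np.hypot(e[:,0]-a[0],e[:,1]-a[1])-.0835
    r=least_squares(g,[cx,cy],loss='cauchy',f_scale=.001)
    print("lid n",len(p),"tilt",co[:2].round(3),"z",co[2].round(4),"ctr",r.x.round(4),"inl",(abs(g(r.x))<.003).mean().round(2),"circ",np.round(cv2.minEnclosingCircle((q*1000).astype(np.float32))[0],1))
E
python3 - <<'E'
from lid import *
from cell import camera
state([.541,-.297,.205])
for n in("side","top"):
    c=camera(n);lidfit(c,.14,.18)
    cv2.imwrite(f"pics/g8{n}.png",cv2.resize(c["pixels"][100:220,220:380],None,fx=4,fy=4,interpolation=2))
E
```

```text
t 17.65 pos [ 0.5412 -0.2955  0.2053] yhead 83.57 z [ 1.e-04  1.e-03 -1.e+00] w 0.0204 F [-0.44 -0.26 -5.21] q6 -2.05
tool delta mm [-0.  -1.5  0.3]
lid n 627 tilt [-0.002 -0.001] z 0.1632 ctr [ 0.5423 -0.2959] inl 0.38 circ [ 543.4 -293. ]
lid n 830 tilt [ 0.003 -0.006] z 0.1614 ctr [ 0.5606 -0.2912] inl 0.25 circ [ 542.7 -294.2]
```

View pics/g8side.png

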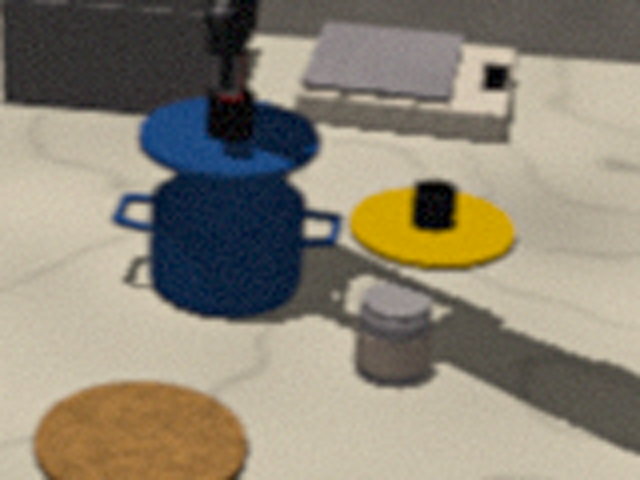

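View pics/g8top.png

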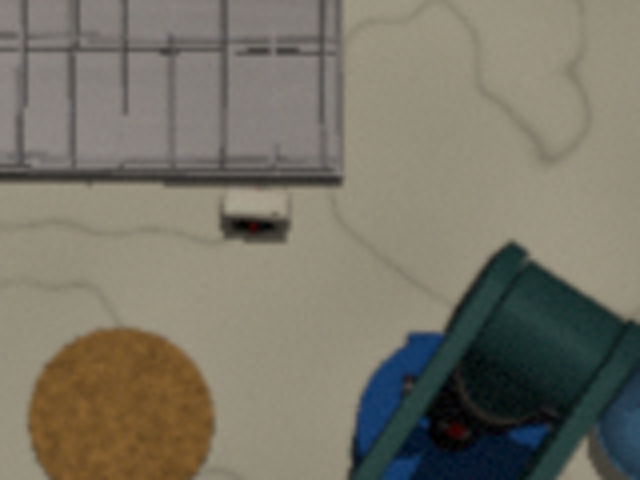

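>>> servo_tool(
  commands=[1,-1,5,0,0,0,0,0,10,0,0,0,0,0,10,0,0,0,0,0,10,0,0,0,0,0,5,0,0,0,0,0,0,0,0,0,0,0,0,0,0,0],
)

```text
time_s: 18.45
ee_pos: [0.5398, -0.2978, 0.1652]
orientation: [[-0.994, 0.114, 0.0], [0.114, 0.994, 0.0], [0.0, 0.0, -1.0]]
force: [-0.0, 0.3, -5.4]
width: 0.0205
```

```bash
python3 - <<'E'
from lid import *
from cell import camera
state([.541,-.297,.146])
for n in("side",):
    c=camera(n);lidfit(c,.11,.14)
    cv2.imwrite(f"pics/g9{n}.png",cv2.resize(c["pixels"][100:220,220:380],None,fx=4,fy=4,interpolation=2))
E
```

```text
t 18.45 pos [ 0.5398 -0.2978  0.1652] yhead 83.47 z [ 0.e+00  1.e-04 -1.e+00] w 0.0205 F [-0.02  0.29 -5.38] q6 -2.05
tool delta mm [-1.1  0.9 19.2]
lid n 651 tilt [ 0.003 -0.001] z 0.1231 ctr [ 0.541  -0.2983] inl 0.44 circ [ 538.2 -296.9]
```

View pics/g9side.png

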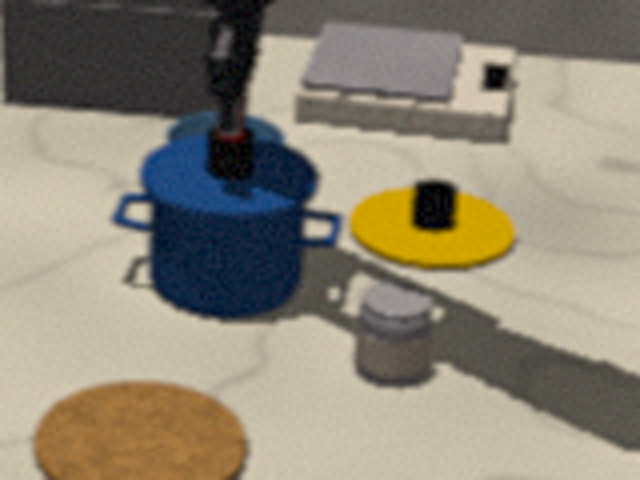

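Alignment is good: the lid centre is at (0.541, -0.298) and the pot at (0.541, -0.297). Now I'll lower slowly and watch the force.

>>> servo_tool(
  commands=[0,1,4,0,0,0,0,0,4,0,0,0,0,0,3,0,0,0,0,0,2,0,0,0,0,0,2,0,0,0,0,0,0,0,0,0,0,0,0,0,0,0],
)

```text
time_s: 19.2
ee_pos: [0.5399, -0.2967, 0.1503]
orientation: [[-0.994, 0.114, 0.0], [0.114, 0.994, 0.0], [-0.0, 0.0, -1.0]]
force: [0.3, 0.8, -5.5]
width: 0.0205
```

>>> servo_tool(
  commands=[0,0,2,0,0,0,0,0,0,0,0,0,0,0,0,0,0,0],
)

```text
time_s: 19.5
ee_pos: [0.5398, -0.2967, 0.1482]
orientation: [[-0.994, 0.114, -0.0], [0.114, 0.994, 0.0], [0.0, 0.0, -1.0]]
force: [0.8, 0.4, -5.6]
width: 0.0202
```

>>> servo_tool(
  commands=[0,0,1,0,0,0,0,0,0,0,0,0,0,0,0,0,0,0],
)

```text
time_s: 19.8
ee_pos: [0.5398, -0.2967, 0.1472]
orientation: [[-0.994, 0.114, -0.0], [0.114, 0.994, 0.0], [0.0, 0.0, -1.0]]
force: [-0.2, -0.3, -5.8]
width: 0.0204
```

>>> servo_tool(
  commands=[0,0,1,0,0,0,0,0,0,0,0,0,0,0,0,0,0,0],
)

```text
time_s: 20.1
ee_pos: [0.5398, -0.2967, 0.1462]
orientation: [[-0.994, 0.114, -0.0], [0.114, 0.994, 0.0], [0.0, 0.0, -1.0]]
force: [-0.3, 0.0, -5.1]
width: 0.0202
```

>>> servo_tool(
  commands=[0,0,1,0,0,0,0,0,0,0,0,0,0,0,0,0,0,0],
)

```text
time_s: 20.4
ee_pos: [0.5399, -0.2968, 0.1459]
orientation: [[-0.994, 0.114, 0.001], [0.114, 0.994, -0.0], [-0.001, -0.0, -1.0]]
force: [-0.3, 0.2, -2.2]
width: 0.0203
```

>>> servo_tool(
  commands=[0,0,0.5,0,0,0,0,0,0,0,0,0],
)

```text
time_s: 20.6
ee_pos: [0.5399, -0.2968, 0.1459]
orientation: [[-0.994, 0.114, 0.001], [0.114, 0.994, -0.0], [-0.001, -0.0, -1.0]]
force: [-1.9, 1.2, 1.2]
width: 0.0203
```

>>> servo_tool(
  commands=[0,0,0,0,0,0,0,0,0,0,0,0,0,0,0,0,0,0,0,0,0,0,0,0,0,0,0,0,0,0],
  hand=0.5,
)

```text
time_s: 21.1
ee_pos: [0.54, -0.2967, 0.1449]
orientation: [[-0.994, 0.114, 0.0], [0.114, 0.994, -0.0], [-0.0, -0.0, -1.0]]
force: [-0.5, -0.1, 0.5]
width: 0.043
```

>>> servo_tool(
  commands=[0,0,-5,0,0,0,0,0,-15,0,0,0,0,0,-20,0,0,0,0,0,-20,0,0,0,0,0,0,0,0,0,0,0,0,0,0,0],
)

```text
time_s: 21.7
ee_pos: [0.5402, -0.2969, 0.206]
orientation: [[-0.994, 0.114, 0.002], [0.114, 0.994, -0.001], [-0.002, -0.001, -1.0]]
force: [-0.3, -0.2, -0.3]
width: 0.0429
```

```bash
python3 - <<'E'
from lid import *
from cell import camera
state([.541,-.297,.119])
for n in("side","top"):
    c=camera(n);lidfit(c,.09,.115)
    W=cloud(c);H=hsv(c);h,s,v=[H[...,i] for i in range(3)];x,y,z=W[...,0],W[...,1],W[...,2]
    red=((h<8)|(h>172))&(s>120)&(abs(x-.541)<.04)&(abs(y+.297)<.04)&(z>.12);p=W[red];print("red",len(p),p.mean(0),p.max(0))
    bl=(v<60)&(abs(x-.541)<.04)&(abs(y+.297)<.04)&(z>.105)&(z<.15);p=W[bl];print("collar",len(p),p.min(0),p.max(0))
    cv2.imwrite(f"pics/g10{n}.png",cv2.resize(c["pixels"][100:220,220:380],None,fx=4,fy=4,interpolation=2))
E
```

```text
t 21.7 pos [ 0.5402 -0.2969  0.206 ] yhead 83.48 z [ 0.002  -0.0013 -1.    ] w 0.0429 F [-0.28 -0.25 -0.27] q6 -2.05
tool delta mm [-0.6  0.1 87. ]
lid n 641 tilt [-0.001 -0.004] z 0.1037 ctr [ 0.542  -0.2976] inl 0.37 circ [ 540.3 -295. ]
red 74 [ 0.54132894 -0.28910667  0.17244539] [ 0.55666653 -0.26316919  0.37125462]
collar 131 [ 0.50130867 -0.33047411  0.1050306 ] [ 0.56074568 -0.25789105  0.14793278]
lid n 757 tilt [ 0.    -0.001] z 0.1018 ctr [ 0.5654 -0.3026] inl 0.2 circ [ 541.4 -295.8]
red 55 [ 0.53323081 -0.28507619  0.195611  ] [ 0.54616543 -0.26027656  0.37275911]
collar 112 [ 0.5031177  -0.33407901  0.10502222] [ 0.55140139 -0.25730562  0.14992859]
```

View pics/g10side.png

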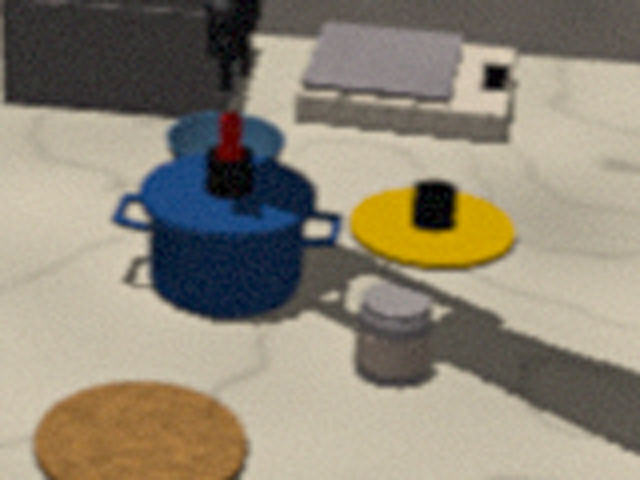

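View pics/g10top.png

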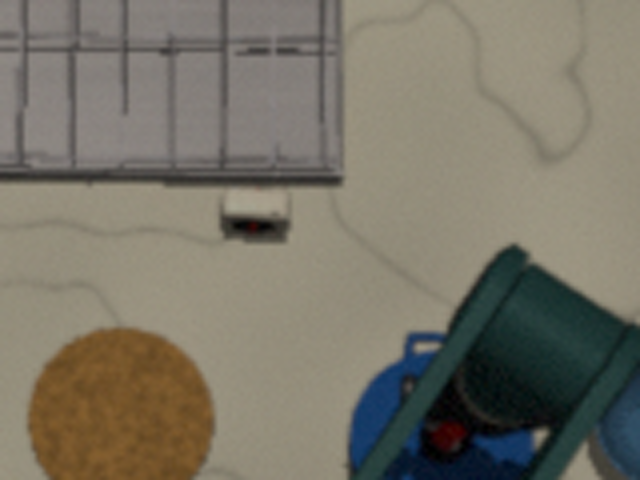

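>>> servo_tool(
  commands=[0,0,0,0,0,0,0,0,0,0,0,0,0,0,0,0,0,0,-1,0,10,0,0,0,0,0,20,0,0,0,0,0,20,0,0,0,0,0,15,0,0,0,0,0,10,0,0,0,0,0,0,0,0,0,0,0,0,0,0,0],
  hand=1,
)

```text
time_s: 22.8
ee_pos: [0.5411, -0.297, 0.1301]
orientation: [[-0.994, 0.114, 0.001], [0.114, 0.994, -0.0], [-0.001, -0.0, -1.0]]
force: [0.6, 0.7, 0.4]
width: 0.0853
```

```bash
python3 - <<'E'
from lid import *
from cell import camera
state([.541,-.297,.110])
for n in("side",):
    c=camera(n)
    cv2.imwrite(f"pics/g11{n}.png",cv2.resize(c["pixels"][90:180,220:340],None,fx=6,fy=6,interpolation=2))
E
```

```text
t 22.8 pos [ 0.5411 -0.297   0.1301] yhead 83.48 z [ 5.e-04 -2.e-04 -1.e+00] w 0.0853 F [0.6  0.68 0.43] q6 -2.05
tool delta mm [ 0.1 -0.1 20.1]
```

View pics/g11side.png

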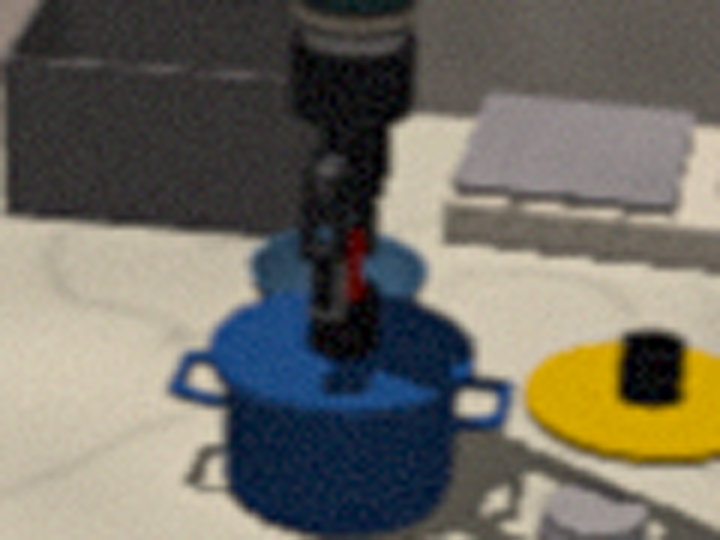

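>>> servo_tool(
  commands=[0,0,7,0,0,0,0,0,6,0,0,0,0,0,4,0,0,0,0,0,2,0,0,0,0,0,0,0,0,0,0,0,0,0,0,0],
)

```text
time_s: 23.45
ee_pos: [0.5409, -0.2968, 0.1108]
orientation: [[-0.994, 0.114, 0.0], [0.114, 0.994, 0.0], [-0.0, 0.0, -1.0]]
force: [0.3, 0.1, 0.3]
width: 0.0852
```

>>> servo_tool(
  commands=[0,0,0,0,0,0,0,0,0,0,0,0,0,0,0,0,0,0,0,0,0,0,0,0,0,0,0,0,0,0,0,0,0,0,0,0,0,0,0,0,0,0],
  hand=0,
  squeeze=40,
)

```text
time_s: 24.15
ee_pos: [0.5411, -0.2971, 0.1115]
orientation: [[-0.994, 0.114, 0.001], [0.114, 0.994, -0.001], [-0.001, -0.001, -1.0]]
force: [-1.5, -0.5, 3.3]
width: 0.0455
```

>>> servo_tool(
  commands=[0,0,-2,0,0,0,0,0,-3,0,0,0,0,0,-5,0,0,0,0,0,-5,0,0,0,0,0,0,0,0,0,0,0,0,0,0,0],
)

```text
time_s: 24.75
ee_pos: [0.541, -0.2968, 0.1261]
orientation: [[-0.994, 0.113, 0.0], [0.113, 0.994, -0.0], [-0.0, -0.0, -1.0]]
force: [-0.1, -0.1, -2.2]
width: 0.0456
```

```bash
python3 - <<'E'
from lid import *
from cell import camera
state([.541,-.297,.226])
for n in("side",):
    c=camera(n);lidfit(c,.105,.13)
    cv2.imwrite(f"pics/g12{n}.png",cv2.resize(c["pixels"][90:180,220:340],None,fx=6,fy=6,interpolation=2))
E
```

```text
t 24.75 pos [ 0.541  -0.2968  0.1261] yhead 83.48 z [ 4.e-04 -1.e-04 -1.e+00] w 0.0456 F [-0.13 -0.06 -2.24] q6 -2.05
tool delta mm [ -0.1  -0.2 -99.9]
lid n 642 tilt [-0.     0.004] z 0.1183 ctr [ 0.5415 -0.2962] inl 0.47 circ [ 541.3 -295.6]
```

View pics/g12side.png

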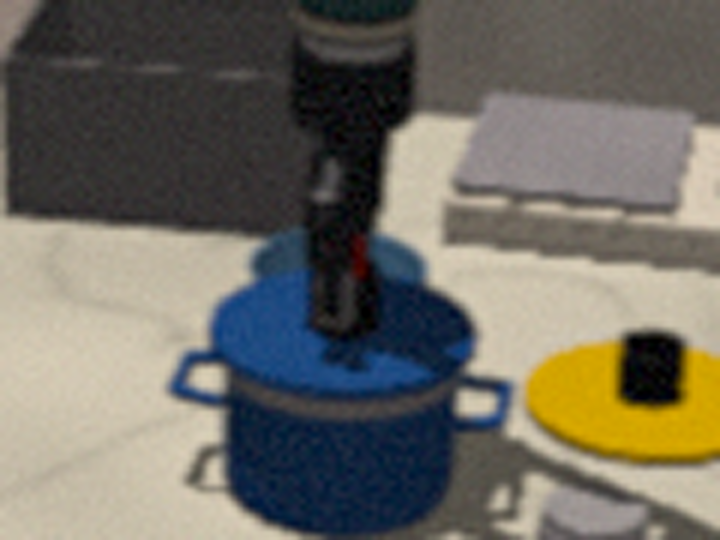

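The force is 2.2 N, so only the outer lid (0.2 kg) is lifted, and the metal disc shows still seated on the pot. I'll continue up 103 mm.

>>> servo_tool(
  commands=[0,0,-6,0,0,0,0,0,-10,0,0,0,0,0,-10,0,0,0,0,0,-10,0,0,0,0,0,-12,0,0,0,0,0,-12,0,0,0,0,0,-12,0,0,0,0,0,-12,0,0,0,0,0,-10,0,0,0,0,0,-6,0,0,0,0,0,-3,0,0,0,0,0,0,0,0,0],
)

```text
time_s: 26.0
ee_pos: [0.5409, -0.2969, 0.2291]
orientation: [[-0.994, 0.114, 0.0], [0.114, 0.994, -0.0], [-0.0, -0.0, -1.0]]
force: [0.0, 0.7, -2.4]
width: 0.0452
```

>>> servo_tool(
  commands=[0,0,0,0,0,0,0,0,0,0,0,0,0,0,0,0,0,0,0,0,0,0,0,0,0,0,0,0,0,0],
)

```text
time_s: 26.5
ee_pos: [0.5408, -0.2968, 0.2286]
orientation: [[-0.994, 0.114, -0.0], [0.114, 0.994, 0.0], [0.0, 0.0, -1.0]]
force: [-0.2, 0.9, -2.1]
width: 0.0457
```

```bash
python3 - <<'E'
from lid import *
from cell import camera
print(state()["dq"].round(4))
for n in("side","top"):
    c=camera(n);lidfit(c,.195,.235)
    W=cloud(c);H=hsv(c);h,s,v=[H[...,i] for i in range(3)];x,y,z=W[...,0],W[...,1],W[...,2]
    red=((h<8)|(h>172))&(s>120)&(abs(x-.541)<.04)&(abs(y+.297)<.04)&(z>.09)&(z<.19);p=W[red];print("red",len(p),p.mean(0) if len(p) else 0,p.max(0) if len(p) else 0)
    cv2.imwrite(f"pics/g13{n}.png",cv2.resize(c["pixels"][70:190,200:360],None,fx=4.5,fy=4.5,interpolation=2))
    cv2.imwrite(f"pics/g13{n}full.png",c["pixels"])
E
```

```text
t 26.5 pos [ 0.5408 -0.2968  0.2286] yhead 83.48 z [-3.e-04  3.e-04 -1.e+00] w 0.0457 F [-0.17  0.86 -2.13] q6 -2.05
[-0.0002 -0.0011 -0.002   0.001   0.0005 -0.0003]
lid n 619 tilt [ 0.002 -0.003] z 0.221 ctr [ 0.5415 -0.2965] inl 0.4 circ [ 543.  -292.2]
red 92 [ 0.5415763  -0.28881803  0.13765792] [ 0.5553412  -0.27797336  0.17769908]
lid n 867 tilt [-0.005 -0.004] z 0.2191 ctr [ 0.5426 -0.2796] inl 0.22 circ [ 540.4 -287. ]
red 4 [ 0.54592743 -0.30120128  0.18016309] [ 0.54914486 -0.29921261  0.18219834]
```

View pics/g13side.png

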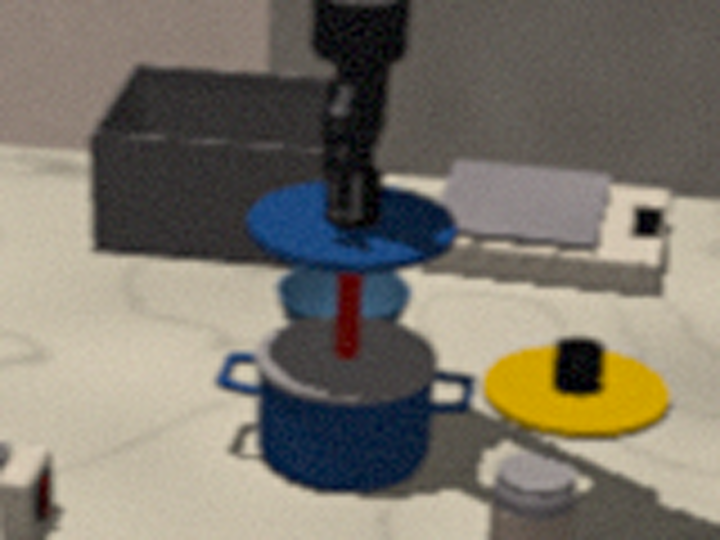

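View pics/g13topfull.png

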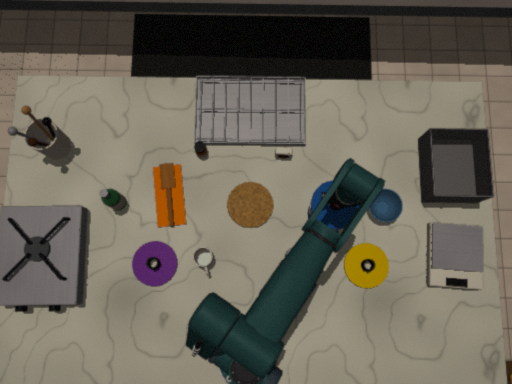

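The outer lid is held level with its underside about 29 mm above the rod. The inner lid is flush on the pot, and the spatula is on the mat. Handing in.

```bash
python3 -c "
from cell import order
print(order.close_job())
from h import state
state()"
```

```text
the job is handed in; nothing more can be done
None
the job is handed in; nothing more can be done
```

I did all three steps, and handed the job in at about 26.5 s of the 67 s allowed. No verdict was reported.

- **Spatula:** it is lying lengthways on the orange mat and let go. The pictures put it within a few millimetres of the mat's centre and in line with it.
- **Lids:** I carried the two nested lids by the red knob. They touched the pot rim at the expected height, and I pressed lightly (about 1 N) before letting go. Both lids were centred within about 2 mm and level.
- **Outer lid:** I gripped it by the collar and lifted it straight up about 117 mm. Only about 2 N hung on the wrist, which matches the outer lid alone.

**Last checks:**
- The outer lid is held still and level (tilt under 0.01 rad). Its underside is about 29 mm above the top of the rod, and it is within about 1 mm of the pot axis.
- The inner lid looks flush on the pot.
- The pot and the bystanders showed no visible movement in the pictures.

**Disagreements:** camera heights read 1–2 mm higher than the given dimensions throughout. The top camera's circle fit of the lid was unreliable because the arm blocked the view, so the lid centre comes from the side camera and the tool pose.

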